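# Set out the samples for the microscope

## Robot

A 6-joint arm with a two-finger parallel gripper is mounted at the origin on the work surface. World frame = base frame: x ahead of the robot, y to its left, z up, the work surface at z = 0. Lengths are in m, angles in rad, forces in N, time in s.
With the tool pointing down it reaches from about 0.25 to 0.775 m from the base axis. Payload 4 kg.
Tool frame: the origin (TCP) lies where the fingers leave the gripper's body, on its centre line; the fingertips stand 97 mm ahead of it and the grasp point (between the pads) lies 78 mm ahead of it; z points along the fingers, x is the direction in which the jaws open and shut, and the axes are right-handed (so a half turn about z gives the same grasp; the last joint's range is limited). The gripper opens to 94 mm and grips with 3 to 60 N. Pads are 16 mm wide; open, the fingers measure 119 mm over their backs; the gripper's body (75 mm by 177 mm) begins 78 mm behind the grasp point.
Start: joints at [-1.451, 0.087, 1.371, -0, 1.684, -0.103], TCP at [0.122, -0.536, 0.303] pointing down, gripper open.
Joint ranges: [-3.1, 3.1], [-0.76, 2.03], [0.27, 2.55], [-1.08, 4.22], [0.17, 2.65], [-2.57, 2.57]. Speed limits (rad/s): [2.79, 2.79, 3.14, 3.14, 3.14, 3.14].

## Interface

Orientations are given as [roll, pitch, yaw] about the fixed x, y, z axes, in that order (R = Rz(yaw) Ry(pitch) Rx(roll)).
In Python, from bench import * gives the robot as it stands.
- The arm moves only by the tool jog_arm, never from a script. Its argument "moves" is a list of rows, each a list of 7 numbers: the turn, a rotation vector about the world's x, y, z in rad, then the shift along the world's x, y, z in mm, then the finger opening in mm, from 0 to 94. In form: [[rx, ry, rz, tx, ty, tz, fingers], ...]. A call has 1 to 12 rows; each row shifts and turns the commanded pose from where the row before left it; what a row does not reach is not made up. A row lasts 1/8 s, in which the tool goes at most 62.5 mm and 10.7 degrees, less where a joint would pass 70% of its speed; a pose out of reach is approached as far as the arm can. A call is refused whole if a number of a shift passes 62.5 or a number of a turn 0.188, either way. A call with a gripper value outside its range is refused whole. The fingers move at their own pace and stop on an object; the grip force is fixed at half the most. Time passes only in rows, so rows that do not move let the fingers close. It gives the time, the measured TCP pose, the force and the opening at its end, in the units of the state.
- get_obs(): the state, without advancing time (a new reading comes with each control period).
- snapshot(name): name is "scene" or "top"; returns the picture (384x512x3 uint8, red, green, blue); there is no depth.
- get_calibration(name): a dict with "camera_matrix" (3x3 intrinsics, pixels), "R" (3x3) and "t" (3): a world point X has camera coordinates R X + t. Camera axes: x right, y down, z forward; pixel columns grow to the right and rows downward; lengths in m; the calibration is good to about 2 mm. A picture is of the moment at which its call begins. get_calibration takes no time and is no camera call.
- close_job(): hands the job in, once; it reports no verdict.
Trained networks look in the newest picture that a camera, given by its name, has taken for a name from the list of things; names that differ only in an ending like _2 or _b are one class to them, and where a whole thing is asked for, a point or a joint stands for the part that bears it (a point fixed in the world has none). Each returns a list of dicts, best first, with "conf" (0 to 1); they miss things now and then, are a little off and sometimes report something else, mostly with a low value. They report only what shows in the picture. A call takes as long as a camera call. They do not tell look-alikes from the thing itself.
- look_for(label, camera): "bbox" ([left, top, right, bottom] in pixels, round what is visible of it).
The state is a dict: "time": time; "joint_positions": joint angles; "qvel": joint speeds; "joint_torque": joint torques, N m; "tool_pos": TCP position; "ee_rot": TCP orientation; "wrist_force": force on the tool from outside, world axes, zero at the start; "wrist_torque": the same for the moment, N m; "width": finger opening in m.
Only numpy, scipy, OpenCV 4.12 (cv2) and the standard library are available. Lean on these libraries where they do the work, as an engineer would, in place of code of your own. Each camera call takes 0.05 s, during which the arm holds its last target.

## Task

Put the urgent pot with the red lid into the holder with the red rim first, before any of the other things are set in their places. Then put the yellow-lidded and the blue-lidded pot into the holders with the rim of their own colour, and lay the black slide box flat on the white mat, centred in the outline and lined up with it lengthways. Keep the pots upright all the while, and leave the amber stain bottle standing where it is.

Things in the scene. Friction and masses are not known exactly. Their poses are not given: they have to be found in the camera images.
- pot_red_centre (a point): Specimen pot with a white body and a red screw lid (the urgent sample), 60 mm tall: lid 48 mm across and 18 mm high, body 41 to 44 mm across. Loose, upright, 60 to 130 g. The point is its centre, on its axis, 30 mm above its base; z is up.
- pot_yellow_centre (a point): Specimen pot with a white body and a yellow screw lid, 60 mm tall: lid 48 mm across and 18 mm high, body 41 to 44 mm across. Loose, upright, 60 to 130 g. The point is its centre, on its axis, 30 mm above its base; z is up.
- pot_blue_centre (a point): Specimen pot with a white body and a blue screw lid, 60 mm tall: lid 48 mm across and 18 mm high, body 41 to 44 mm across. Loose, upright, 60 to 130 g. The point is its centre, on its axis, 30 mm above its base; z is up.
- slide_box_centre (a point): Black closed slide box, 76 x 36 mm and 40 mm tall, with a white paper label on top. Loose, lies flat, 100 to 200 g. The point is its centre, 20 mm above its base; x runs along its 76 mm length, y along its 36 mm width, z up.
- seat_red: Round holder for one pot, fixed to the bench: a red upright rim, 76 mm across outside, 66 mm inside, 12 mm high, round a white floor 4 mm above the bench. Origin at the middle of its underside, on the bench; z is up.
- seat_yellow: Round holder for one pot, fixed to the bench: a yellow upright rim, 76 mm across outside, 66 mm inside, 12 mm high, round a white floor 4 mm above the bench. Origin at the middle of its underside, on the bench; z is up.
- seat_blue: Round holder for one pot, fixed to the bench: a blue upright rim, 76 mm across outside, 66 mm inside, 12 mm high, round a white floor 4 mm above the bench. Origin at the middle of its underside, on the bench; z is up.
- slide_mat: White mat, 104 x 60 mm and 3 mm thick, with a black rectangular outline (100 x 56 mm) printed on it, fixed to the bench. Origin at the middle of its underside, on the bench; x runs along its 104 mm length, z up.
- stain_bottle_centre (a point): Bystander: amber glass stain bottle with a black cap, 42 mm across, 74 mm tall, loose, standing. The point is its centre, 37 mm above the bench. Not listed but also standing or lying among these on the bench: a spare pot with a white lid (60 mm tall), an empty holder with a green rim, a shallow petri dish (15 mm tall) and a small grey tally counter (28 mm tall). Things stand 85 mm or more from one another, centre to centre.
There are look-alikes about, which are no part of the job. Of the things that look like the part that bears pot_yellow_centre, the largest one is meant. There is more than one size of the slide_mat; the one meant has the size given above.

How it is judged:
On the way:
1. the red-lidded pot stands in the red holder while the yellow pot, the blue pot and the slide box are not yet at their places (horizontal distance between pot_red_centre and seat_red below 0.014 m and z of pot_red_centre in the frame of seat_red between 0.028 and 0.039 m and angle between pot_red_centre's own z axis and vertical below 0.12 rad and linear speed of pot_red below 0.02 m/s and angular speed of pot_red below 0.2 rad/s and horizontal distance between pot_yellow_centre and seat_yellow above 0.045 m and horizontal distance between pot_blue_centre and seat_blue above 0.045 m and horizontal distance between slide_box_centre and slide_mat above 0.045 m), for 0.2 s.
At the end, for the whole second after the job is handed in: The red, yellow and blue pots stand upright on the floors of the holders of their own colour (within 14 mm of the middle), the slide box lies flat on the white mat within 15 mm of its middle and within 0.22 rad of its lengthways direction, and all four are at rest (horizontal distance between pot_red_centre and seat_red below 0.014 m and z of pot_red_centre in the frame of seat_red between 0.028 and 0.039 m and angle between each of pot_red_centre, pot_yellow_centre, pot_blue_centre, slide_box_centre's own z axis and vertical below 0.12 rad and linear speed of each of pot_red, pot_yellow, pot_blue, slide_box below 0.02 m/s and angular speed of each of pot_red, pot_yellow, pot_blue, slide_box below 0.2 rad/s and horizontal distance between pot_yellow_centre and seat_yellow below 0.014 m and z of pot_yellow_centre in the frame of seat_yellow between 0.028 and 0.039 m and horizontal distance between pot_blue_centre and seat_blue below 0.014 m and z of pot_blue_centre in the frame of seat_blue between 0.028 and 0.039 m and horizontal distance between slide_box_centre and slide_mat below 0.015 m and z of slide_box_centre in the frame of slide_mat between 0.018 and 0.028 m and angle between the x axis of slide_box_centre and the x axis of slide_mat, either way round below 0.22 rad); the robot touches nothing.
It fails at once if the red pot is tipped (more than 0.7 rad) (angle between pot_red_centre's own z axis and vertical above 0.7 rad).
It fails at once if the yellow pot is tipped (more than 0.7 rad) (angle between pot_yellow_centre's own z axis and vertical above 0.7 rad).
It fails at once if the blue pot is tipped (more than 0.7 rad) (angle between pot_blue_centre's own z axis and vertical above 0.7 rad).
It fails at once if the stain bottle is shoved (over 30 mm) or knocked over (distance of stain_bottle_centre from where it was at the start of the episode above 0.03 m or angle between stain_bottle_centre's own z axis and vertical above 0.5 rad).
It also fails if it takes over 96 s, if anything falls off the work surface, if the arm or the gripper's body presses on something with over 40 N, if the wrist force passes 120 N, or if a joint passes its speed limit or range.

## Working session

There is one attempt and no reset: what is moved stays moved. The work goes in short steps, Python scripts to look and compute and a tool call to move; the robot and the scene stay as the last step left them, time stands still between calls to the robot, and variables do not carry over. Pictures are saved under pics/ and viewed, and the job is handed in when it is done.

Besides the shell and the picture viewer there is one more tool, called after "Call:" by a JSON object that holds its "method" and its "body", one argument or row to a line. jog_arm: Moves the arm, as the interface text tells. Its arguments: {"type":"object","properties":{"moves":{"type":"array","items":{"type":"array","items":{"type":"number"}}}},"required":["moves"]}

```bash
mkdir -p pics; ls; python3 - <<'E'
from bench import *
import cv2
for n in ("scene","top"):
    im=snapshot(n); cv2.imwrite(f"pics/{n}0.png",cv2.resize(im[...,::-1],(800,600),interpolation=cv2.INTER_CUBIC)); cv2.imwrite(f"pics/{n}0_raw.png",im[...,::-1])
    c=get_calibration(n); print(n,c)
o=get_obs(); print(o)
E
```

```text
pics
scene {'camera_matrix': array([[394.90657718,   0.        , 257.92167153],
       [  0.        , 394.90657718, 194.03228077],
       [  0.        ,   0.        ,   1.        ]]), 'R': array([[-0.59064383,  0.80693192, -0.00086202],
       [ 0.63911871,  0.46715818, -0.61097506],
       [-0.49261257, -0.36141958, -0.79164938]]), 't': array([ 0.28628838, -0.37386598,  1.26374559])}
top {'camera_matrix': array([[408.0197584 ,   0.        , 254.88242496],
       [  0.        , 408.0197584 , 186.74637439],
       [  0.        ,   0.        ,   1.        ]]), 'R': array([[-0.00807799, -0.99992051, -0.00968043],
       [-0.99442723,  0.00905049, -0.10503603],
       [ 0.1051153 ,  0.00877801, -0.9944213 ]]), 't': array([0.05985698, 0.58404709, 1.07047643])}
{'time': 0.1, 'joint_positions': array([-1.45106934e+00,  8.78870563e-02,  1.37205704e+00,  1.86553731e-05,
        1.68359958e+00, -1.03061343e-01]), 'qvel': array([ 0.0003868 , -0.00038646, -0.0032789 ,  0.00284675, -0.00091535,
        0.000912  ]), 'joint_torque': array([ 1.68550763e-03, -3.41251624e+01, -3.03301942e+01,  7.18987989e-02,
        3.04580445e-02, -9.91011348e-05]), 'tool_pos': array([ 0.12150851, -0.53611311,  0.30164115]), 'ee_rot': array([-3.14137349e+00,  1.93876009e-03, -1.34800570e+00]), 'wrist_force': array([ 0.05764078,  0.17641748, -0.59552141]), 'wrist_torque': array([-0.01215949,  0.00740873,  0.04474066]), 'width': 0.09411598343395897}
```

View pics/top0.png

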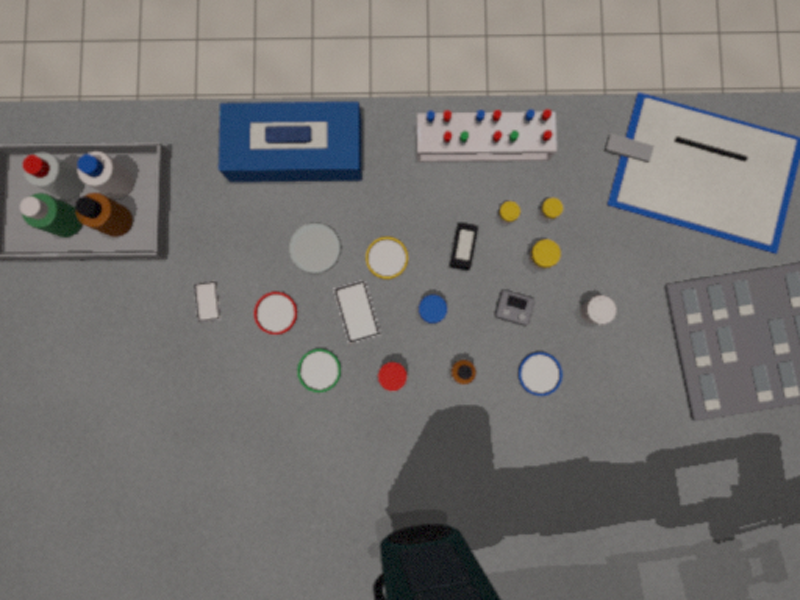

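View pics/scene0.png

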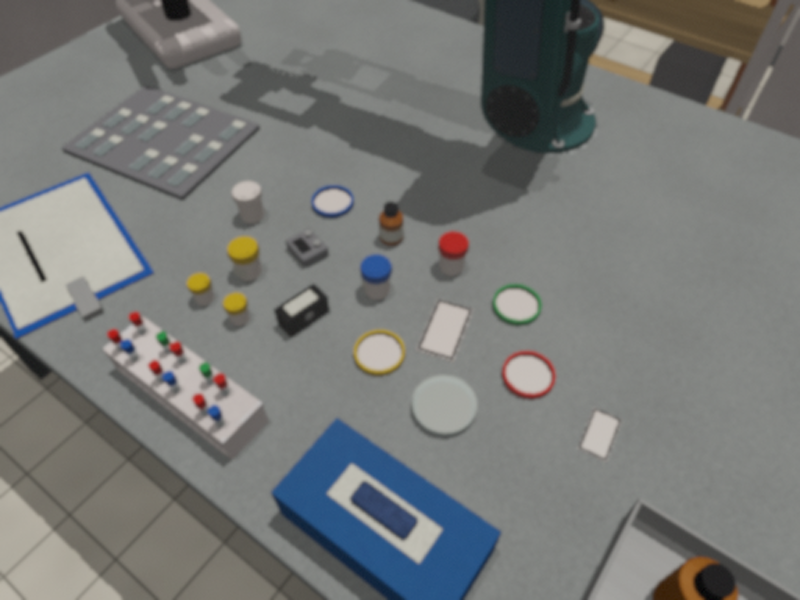

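The top view (800x600) shows these, in pixels:

| Thing | Position |
|---|---|
| Red pot | (392,376) |
| Blue pot | (432,308) |
| Yellow pot, the large one | (545,253) |
| Slide box | (464,246) |
| Red holder | (276,313) |
| Yellow holder | (386,257) |
| Blue holder | (540,374) |
| Large mat | (357,312) |
| Bottle | (463,371) |

The small yellow pots at (510,211) and (552,208) and the small mat at (207,301) are the look-alikes. I'll turn these into positions next.

```bash
cat > h.py <<'E'
import numpy as np, cv2
from bench import *
def ray(cal,u,v,z):
    K,R,t=cal["camera_matrix"],cal["R"],np.array(cal["t"])
    d=R.T@np.linalg.inv(K)@np.array([u,v,1.]); c=-R.T@t
    s=(z-c[2])/d[2]; return (c+s*d)[:2]
def proj(cal,X):
    p=cal["R"]@np.array(X)+cal["t"]; q=cal["camera_matrix"]@p; return q[:2]/q[2]
def blob(m,seed,r=34):
    "outer hull contour of mask m near seed (raw px)"
    n,l,s,c=cv2.connectedComponentsWithStats(m.astype(np.uint8))
    ids=[i for i in range(1,n) if s[i,4]>=12 and np.hypot(*(c[i]-seed))<r]
    if not ids: return None
    i=max(ids,key=lambda i:s[i,4]); 
    cs,_=cv2.findContours((l==i).astype(np.uint8),cv2.RETR_EXTERNAL,cv2.CHAIN_APPROX_NONE)
    return max(cs,key=cv2.contourArea)[:,0].astype(float)
def masks(im):
    h=cv2.cvtColor(im,cv2.COLOR_RGB2HSV); H,S,V=[h[...,i].astype(int) for i in range(3)]
    return dict(red=((H<8)|(H>172))&(S>140)&(V>70), yellow=(H>18)&(H<32)&(S>120)&(V>70),
      blue=(H>100)&(H<125)&(S>120)&(V>50), black=(V<50), white=(S<60)&(V>140), amber=(H>6)&(H<17)&(S>130))
def plane_pts(cal,c,z): return np.array([ray(cal,u,v,z) for u,v in c])
def circ(cal,im,col,X,z,r=14):
    m=masks(im)[col]; seed=proj(cal,[X[0],X[1],z]); c=blob(m,seed,r)
    if c is None: return None
    p=plane_pts(cal,c,z).astype(np.float32); (x,y),rad=cv2.minEnclosingCircle(p)
    return np.array([x,y,2*rad])
def rect(cal,im,col,X,z,r=14):
    m=masks(im)[col]; seed=proj(cal,[X[0],X[1],z]); c=blob(m,seed,r)
    if c is None: return None
    p=(plane_pts(cal,c,z)*1000).astype(np.float32); return cv2.minAreaRect(p),cv2.boxPoints(cv2.minAreaRect(p))
E
python3 - <<'E'
from h import *
cal={n:get_calibration(n) for n in("top","scene")}
im={n:cv2.imread(f"pics/{n}0_raw.png")[...,::-1].copy() for n in cal}
k=.64
S=dict(seat_red=(276,313,'red',.012),seat_yellow=(386,257,'yellow',.012),seat_blue=(540,374,'blue',.012),
 pot_red=(392,376,'red',.06),pot_blue=(432,308,'blue',.06),pot_yellow=(545,253,'yellow',.06),bottle=(463,371,'black',.074))
for n,(u,v,c,z) in S.items():
    X=ray(cal['top'],u*k,v*k,z)
    print(n,X.round(4),*[ (None if q is None else q.round(4)) for q in (circ(cal[a],im[a],c,X,z) for a in cal)])
for n,u,v,c,z in (('box',464,246,'black',.04),('mat',357,312,'white',.003)):
    X=ray(cal['top'],u*k,v*k,z); print(n,X.round(4))
    for a in cal: print(rect(cal[a],im[a],c,X,z))
for n,u,v,z in(('spare',601,310,.06),('petri',315,247,.015),('counter',515,307,.028),('green',320,370,.012)): print(n,ray(cal['top'],u*k,v*k,z).round(3))
E
```

```text
seat_red [0.5511 0.2699] [0.5521 0.2716 0.0747] [0.5715 0.2796 0.062 ]
seat_yellow [0.6486 0.0762] [0.6486 0.0757 0.0761] [0.6507 0.0763 0.0773]
seat_blue [ 0.4413 -0.1891] [ 0.4426 -0.1884  0.075 ] None
pot_red [0.4411 0.0661] [0.4416 0.0665 0.0473] [0.4457 0.0708 0.0542]
pot_blue [ 0.5536 -0.0018] [ 0.5533 -0.002   0.0481] [ 5.568e-01 -1.000e-04  5.220e-02]
pot_yellow [ 0.6451 -0.1938] [ 0.6449 -0.1944  0.0506] [ 0.65   -0.1901  0.0571]
bottle [ 0.4487 -0.0505] [ 0.4484 -0.0527  0.0209] [ 0.453  -0.0481  0.0241]
box [ 0.662  -0.0593]
(((662.1061401367188, -57.47422790527344), (34.294368743896484, 78.42022705078125), 78.5610580444336), array([[620.2742  , -66.50452 ],
       [697.1367  , -82.0571  ],
       [703.9381  , -48.44394 ],
       [627.07556 , -32.891357]], dtype=float32))
(((674.7992553710938, -46.79219055175781), (50.36002731323242, 79.20145416259766), 77.02352142333984), array([[630.55566 , -62.436783],
       [707.7345  , -80.22155 ],
       [719.04285 , -31.147598],
       [641.864   , -13.362831]], dtype=float32))
mat [0.5523 0.1283]
(((554.2578125, 129.68798828125), (91.4623031616211, 47.86088562011719), 15.694194793701172), array([[503.7583  , 140.35588 ],
       [516.70483 ,  94.27928 ],
       [604.7573  , 119.020096],
       [591.8108  , 165.0967  ]], dtype=float32))
(((551.958251953125, 132.02011108398438), (94.47826385498047, 57.50397491455078), 16.025287628173828), array([[498.61752, 146.61389],
       [514.4921 ,  91.34451],
       [605.29895, 117.42633],
       [589.4244 , 172.69571]], dtype=float32))
spare [ 0.548 -0.284]
petri [0.667 0.202]
counter [ 0.557 -0.146]
green [0.451 0.192]
```

Call:
{"method": "jog_arm", "body": {
  "moves": [
    [0,0,0,27,50,0,94],
    [0,0,0,27,50,0,94],
    [0,0,0,27,50,0,94],
    [0,0,0,27,50,0,94],
    [0,0,0,27,50,0,94],
    [0,0,0,27,50,0,94],
    [0,0,0,27,50,0,94],
    [0,0,0,27,50,0,94],
    [0,0,0,27,50,0,94],
    [0,0,0,27,50,0,94],
    [0,0,0,27,50,0,94],
    [0,0,0,23,52,0,94]
  ]
}}

```text
time: 1.6
tool_pos: [0.4419, 0.0675, 0.3023]
ee_rot: [3.141, -0.0, -1.348]
wrist_force: [0.2, -0.8, 0.3]
width: 0.0941
```

Call:
{"method": "jog_arm", "body": {
  "moves": [
    [0,0,0,0,-1,-50,94],
    [0,0,0,0,0,-50,94],
    [0,0,0,0,0,-40,94],
    [0,0,0,0,0,-26,94],
    [0,0,0,0,0,-10,94],
    [0,0,0,0,0,0,94],
    [0,0,0,0,0,0,40],
    [0,0,0,0,0,0,40],
    [0,0,0,0,0,0,40],
    [0,0,0,0,0,0,40],
    [0,0,0,0,0,0,40],
    [0,0,0,0,0,0,40]
  ]
}}

```text
time: 3.1
tool_pos: [0.4416, 0.0647, 0.1268]
ee_rot: [-3.141, 0.0, -1.348]
wrist_force: [0.0, 0.5, 0.8]
width: 0.0471
```

Call:
{"method": "jog_arm", "body": {
  "moves": [
    [0,0,0,0,0,15,40],
    [0,0,0,0,0,40,40],
    [0,0,0,0,0,45,40],
    [0,0,0,10,20,0,40],
    [0,0,0,20,37,0,40],
    [0,0,0,22,41,0,40],
    [0,0,0,22,41,0,40],
    [0,0,0,20,37,0,40],
    [0,0,0,11,20,0,40],
    [0,0,0,5,10,0,40],
    [0,0,0,0,0,0,40],
    [0,0,0,0,0,0,40]
  ]
}}

```text
time: 4.6
tool_pos: [0.5513, 0.2698, 0.2269]
ee_rot: [3.141, -0.001, -1.349]
wrist_force: [-0.2, -0.2, -0.6]
width: 0.0473
```

```bash
cat > snap.py <<'E'
import sys
from h import *
for n in sys.argv[2:]:
    im=snapshot(n); cv2.imwrite(f"pics/{n}{sys.argv[1]}.png",cv2.resize(im[...,::-1],(800,600),interpolation=cv2.INTER_CUBIC)); cv2.imwrite(f"pics/{n}{sys.argv[1]}_raw.png",im[...,::-1])
E
python3 snap.py 1 scene
```

```text
(no output)
```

View pics/scene1.png

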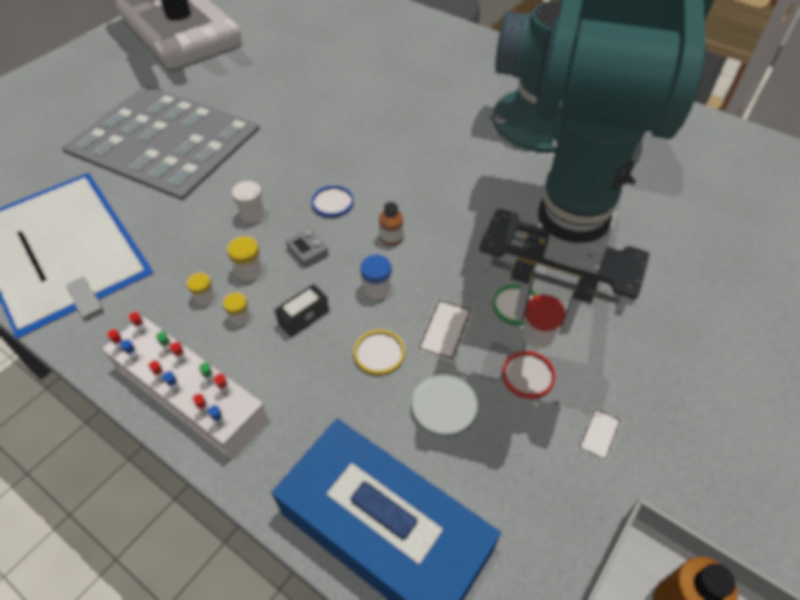

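The red pot is held upright at (545,315), above its holder at (529,374). I'll lower it and let go.

Call:
{"method": "jog_arm", "body": {
  "moves": [
    [0,0,0,0,1,-40,40],
    [0,0,0,0,0,-35,40],
    [0,0,0,0,0,-12,40],
    [0,0,0,0,0,-6,40],
    [0,0,0,0,0,-2,40],
    [0,0,0,0,0,0,40],
    [0,0,0,0,0,0,94],
    [0,0,0,0,0,0,94],
    [0,0,0,0,0,0,94],
    [0,0,0,0,0,0,94],
    [0,0,0,0,0,20,94],
    [0,0,0,0,0,60,94]
  ]
}}

```text
time: 6.15
tool_pos: [0.5498, 0.2709, 0.2092]
ee_rot: [3.133, -0.001, -1.348]
wrist_force: [0.4, 1.1, 0.1]
width: 0.094
```

Call:
{"method": "jog_arm", "body": {
  "moves": [
    [0,0,0,0,-40,20,94],
    [0,0,0,0,-54,0,94],
    [0,0,0,0,-54,0,94],
    [0,0,0,0,-54,0,94],
    [0,0,0,0,-40,0,94],
    [0,0,0,0,-30,0,94],
    [0,0,0,0,0,0,94],
    [0,0,0,0,0,0,94]
  ]
}}

```text
time: 7.15
tool_pos: [0.5517, 0.0001, 0.2328]
ee_rot: [-3.14, 0.0, -1.348]
wrist_force: [-0.7, 0.1, -0.6]
width: 0.0941
```

```bash
python3 snap.py 2 scene top; python3 - <<'E'
from h import *
cal={n:get_calibration(n) for n in("top","scene")}
im={n:cv2.imread(f"pics/{n}2_raw.png")[...,::-1].copy() for n in cal}
for n,X,c,z in(('pot_red',(.552,.271),'red',.064),('pot_yellow',(.645,-.194),'yellow',.06)):
    print(n,*[circ(cal[a],im[a],c,X,z) for a in cal])
E
```

```text
pot_red [0.54819345 0.26095811 0.07124536] [0.55914503 0.27543026 0.05899997]
pot_yellow [ 0.64543194 -0.1938017   0.04985237] [ 0.6499778  -0.19012098  0.05708964]
```

View pics/top2.png

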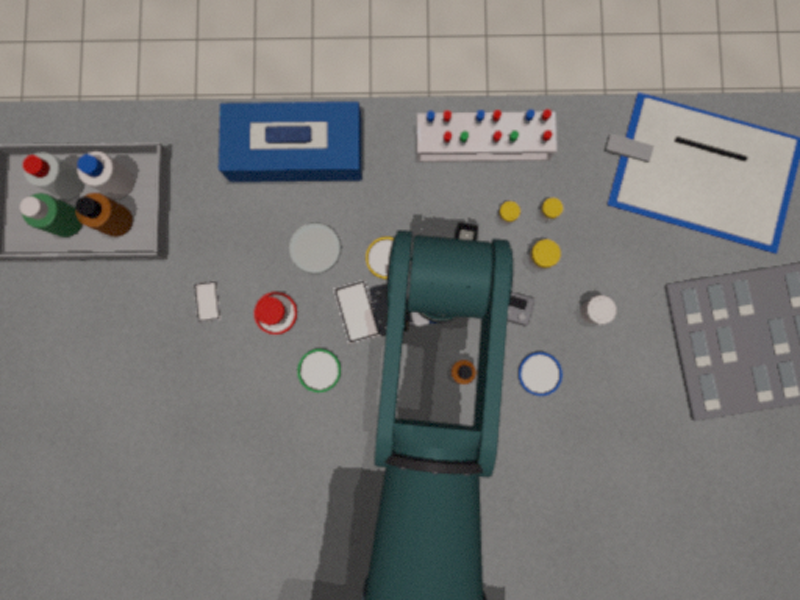

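View pics/scene2.png

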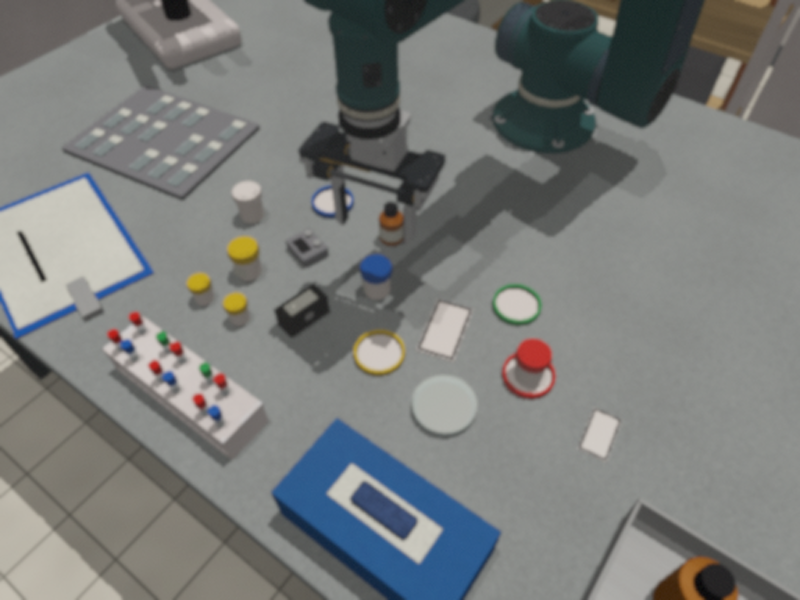

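```bash
python3 - <<'E'
from h import *
cal={n:get_calibration(n) for n in("top","scene")}
print(ray(cal['top'],270.5*.64,310*.64,.064),ray(cal['scene'],534*.64,350*.64,.064))
for X in((.552,.271),(.5515,.2685)):
  for a in cal: print(a,proj(cal[a],[*X,.064])/.64,proj(cal[a],[*X,.012])/.64)
for a in cal:
  im=cv2.imread(f"pics/{a}2_raw.png"); u,v=(proj(cal[a],[.552,.271,.04])).astype(int)
  cv2.imwrite(f"pics/crop2{a}.png",cv2.resize(im[v-30:v+30,u-30:u+30],None,fx=8,fy=8,interpolation=cv2.INTER_CUBIC)); print(u-30,v-30)
E
```

```text
[0.55235218 0.26866189] [0.54934965 0.26969728]
top [269.10312896 310.22213147] [275.35838303 312.48234077]
scene [533.89969338 351.78353379] [527.83801608 371.68773143]
top [270.58992688 310.50694055] [276.77688342 312.75413758]
scene [532.46303283 350.63034067] [526.47601294 370.56230154]
144 169
309 201
```

View pics/crop2top.png

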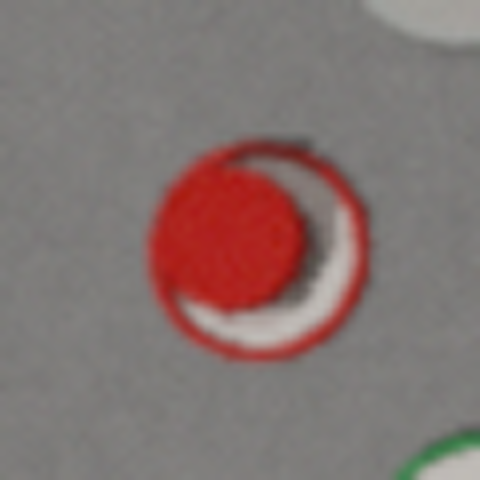

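View pics/crop2scene.png

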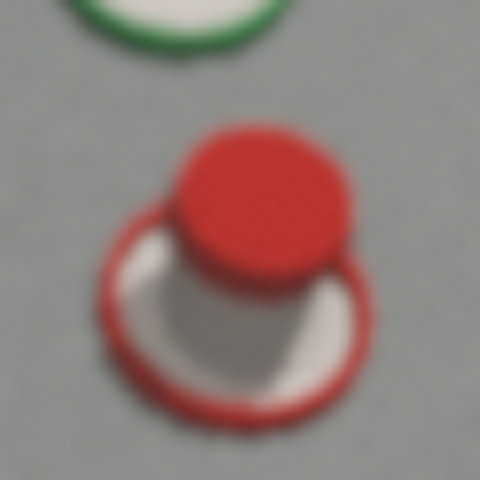

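Red pot is seated within about 2 mm of centre, upright. Next is the blue pot; the arm is already above it.

Call:
{"method": "jog_arm", "body": {
  "moves": [
    [0,0,0,1,-2,-40,94],
    [0,0,0,0,0,-35,94],
    [0,0,0,0,0,-22,94],
    [0,0,0,0,0,-10,94],
    [0,0,0,0,0,0,94],
    [0,0,0,0,0,0,40],
    [0,0,0,0,0,0,40],
    [0,0,0,0,0,0,40],
    [0,0,0,0,0,0,40],
    [0,0,0,0,0,0,40],
    [0,0,0,0,0,15,40],
    [0,0,0,0,0,45,40]
  ]
}}

```text
time: 8.75
tool_pos: [0.5509, -0.0023, 0.1829]
ee_rot: [3.135, 0.002, -1.348]
wrist_force: [0.6, -0.4, -0.1]
width: 0.0473
```

Call:
{"method": "jog_arm", "body": {
  "moves": [
    [0,0,0,0,0,50,40],
    [0,0,0,-10,-17,0,40],
    [0,0,0,-20,-33,0,40],
    [0,0,0,-22,-38,0,40],
    [0,0,0,-22,-37,0,40],
    [0,0,0,-20,-34,0,40],
    [0,0,0,-11,-18,0,40],
    [0,0,0,-5,-9,0,40],
    [0,0,0,0,0,0,40],
    [0,0,0,0,0,0,40]
  ]
}}

```text
time: 10.0
tool_pos: [0.4427, -0.1878, 0.2345]
ee_rot: [-3.142, 0.001, -1.347]
wrist_force: [-0.0, -0.2, -0.2]
width: 0.0475
```

Call:
{"method": "jog_arm", "body": {
  "moves": [
    [0,0,0,0,-1,-45,40],
    [0,0,0,0,0,-40,40],
    [0,0,0,0,0,-12,40],
    [0,0,0,0,0,-6,40],
    [0,0,0,0,0,-2,40],
    [0,0,0,0,0,0,40],
    [0,0,0,0,0,0,94],
    [0,0,0,0,0,0,94],
    [0,0,0,0,0,0,94],
    [0,0,0,0,0,0,94],
    [0,0,0,0,0,20,94],
    [0,0,0,0,0,60,94]
  ]
}}

```text
time: 11.5
tool_pos: [0.4406, -0.1884, 0.2067]
ee_rot: [3.135, 0.006, -1.348]
wrist_force: [1.4, 0.1, 0.2]
width: 0.0942
```

Call:
{"method": "jog_arm", "body": {
  "moves": [
    [0,0,0,30,-1,20,94],
    [0,0,0,50,-1,0,94],
    [0,0,0,50,-1,0,94],
    [0,0,0,40,-1,0,94],
    [0,0,0,22,-1,0,94],
    [0,0,0,10,-1,0,94],
    [0,0,0,0,0,0,94],
    [0,0,0,0,0,0,94]
  ]
}}

```text
time: 12.5
tool_pos: [0.6438, -0.1955, 0.2299]
ee_rot: [3.141, -0.0, -1.348]
wrist_force: [0.8, -0.2, -0.0]
width: 0.0939
```

```bash
python3 snap.py 3 scene top
```

```text
(no output)
```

View pics/scene3.png

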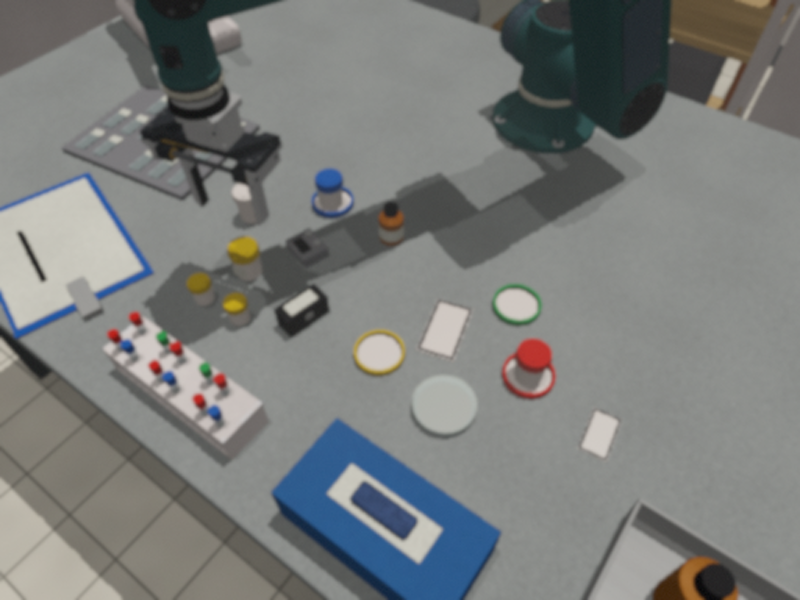

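View pics/top3.png

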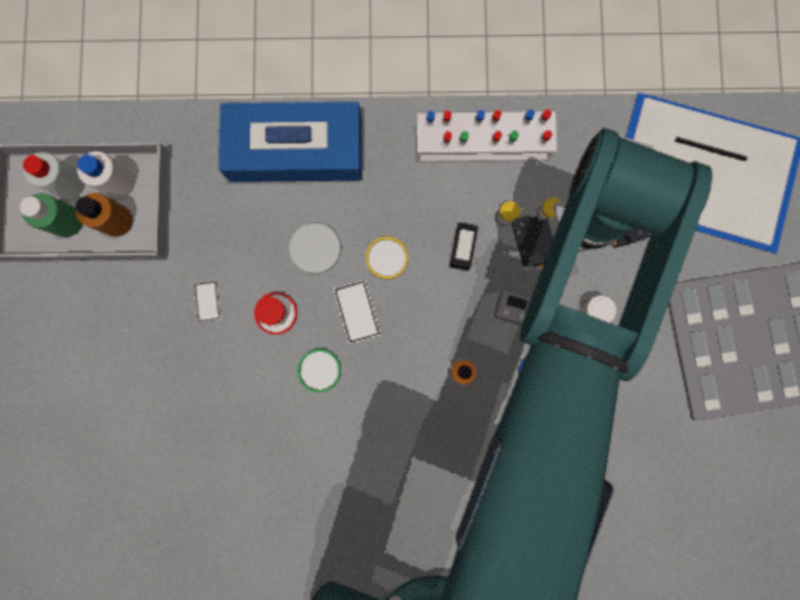

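The blue pot stands in its holder at (329,195) in the scene view. The yellow pot at (243,255) is next.

Call:
{"method": "jog_arm", "body": {
  "moves": [
    [0,0,0,0,2,-40,94],
    [0,0,0,0,0,-32,94],
    [0,0,0,0,0,-22,94],
    [0,0,0,0,0,-10,94],
    [0,0,0,0,0,0,94],
    [0,0,0,0,0,0,40],
    [0,0,0,0,0,0,40],
    [0,0,0,0,0,0,40],
    [0,0,0,0,0,0,40],
    [0,0,0,0,0,0,40],
    [0,0,0,0,0,15,40],
    [0,0,0,0,0,45,40]
  ]
}}

```text
time: 14.1
tool_pos: [0.6429, -0.1927, 0.1829]
ee_rot: [3.135, 0.005, -1.348]
wrist_force: [1.3, -0.3, -0.7]
width: 0.0476
```

Call:
{"method": "jog_arm", "body": {
  "moves": [
    [0,0,0,0,0,50,40],
    [0,0,0,0,20,0,40],
    [0,0,0,1,38,0,40],
    [0,0,0,1,50,0,40],
    [0,0,0,1,50,0,40],
    [0,0,0,1,50,0,40],
    [0,0,0,0,35,0,40],
    [0,0,0,0,18,0,40],
    [0,0,0,0,9,0,40],
    [0,0,0,0,0,0,40],
    [0,0,0,0,0,0,40]
  ]
}}

```text
time: 15.48
tool_pos: [0.6487, 0.0753, 0.2356]
ee_rot: [3.141, -0.001, -1.35]
wrist_force: [0.6, -0.4, -0.9]
width: 0.0477
```

Call:
{"method": "jog_arm", "body": {
  "moves": [
    [0,0,0,0,1,-45,40],
    [0,0,0,0,0,-40,40],
    [0,0,0,0,0,-12,40],
    [0,0,0,0,0,-6,40],
    [0,0,0,0,0,-2,40],
    [0,0,0,0,0,0,40],
    [0,0,0,0,0,0,94],
    [0,0,0,0,0,0,94],
    [0,0,0,0,0,0,94],
    [0,0,0,0,0,0,94],
    [0,0,0,0,0,20,94],
    [0,0,0,0,0,60,94]
  ]
}}

```text
time: 16.98
tool_pos: [0.6467, 0.0775, 0.2079]
ee_rot: [3.133, 0.002, -1.348]
wrist_force: [-0.0, 0.2, -0.0]
width: 0.0938
```

```bash
python3 - <<'E'
from h import *
cal={n:get_calibration(n) for n in("top","scene")}
im={n:cv2.imread(f"pics/{n}3_raw.png")[...,::-1].copy() for n in cal}
for a in cal:
  print(a)
  for c,X,z in(('white',(.662,-.058),.04),('black',(.662,-.058),.04),('white',(.553,.13),.003)):
    r=rect(cal[a],im[a],c,X,z,8); print(c,r and [np.round(q,1) for q in (r[0][0],r[0][1],r[0][2])])
  for X,n in(((.662,-.058,.04),'box'),((.553,.13,.003),'mat')):
    u,v=proj(cal[a],X).astype(int)
    cv2.imwrite(f"pics/c3{n}{a}.png",cv2.resize(im[a][v-30:v+30,u-30:u+30,::-1],None,fx=6,fy=6,interpolation=cv2.INTER_CUBIC)); print(n,u-30,v-30)
E
cd pics; python3 -c "
import cv2,numpy as np
cv2.imwrite('c3.png',np.vstack([np.hstack([cv2.imread(f'c3{n}{a}.png')[60:330] for n in('box','mat')]) for a in('top','scene')]))"
```

```text
top
white [array([665.5, -59.5]), array([22.9, 49.4]), np.float64(78.8)]
black [array([662.2, -57.1]), array([32.6, 77.4]), np.float64(78.6)]
white [array([550.2, 130.7]), array([100.2,  69.6]), np.float64(13.7)]
box 266 127
mat 197 169
scene
white [array([663.4, -60.6]), array([23.8, 49.2]), np.float64(78.6)]
black None
white None
box 163 163
mat 254 180
```

View pics/c3.png

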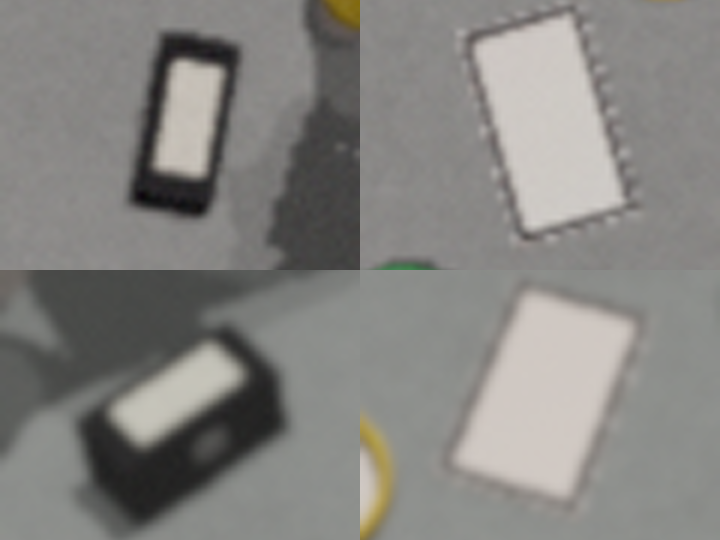

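Call:
{"method": "jog_arm", "body": {
  "moves": [
    [0,0,0,0,0,15,94],
    [0,0,-0.1,4,-30,0,94],
    [0,0,-0.12,4,-40,0,94],
    [0,0,-0.1,4,-40,0,94],
    [0,0,-0.1,4,-26,0,94],
    [0,0,0,0,0,0,94],
    [0,0,0,0,0,0,94]
  ]
}}

```text
time: 17.85
tool_pos: [0.6644, -0.0575, 0.2259]
ee_rot: [3.141, 0.001, -1.766]
wrist_force: [-0.9, -0.3, -0.5]
width: 0.094
```

```bash
python3 snap.py 4 scene
```

```text
(no output)
```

View pics/scene4.png

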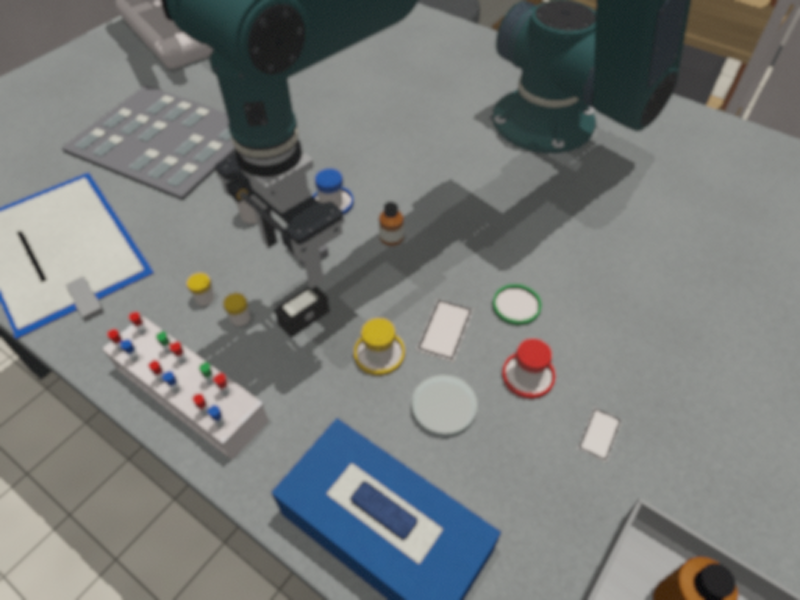

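The yellow pot stands in its holder at (379,345). Now I'll grip the box.

Call:
{"method": "jog_arm", "body": {
  "moves": [
    [0,0,0,0,-2,-40,76],
    [0,0,0,0,0,-40,76],
    [0,0,0,0,0,-25,76],
    [0,0,0,0,0,-12,76],
    [0,0,0,0,0,-4,76],
    [0,0,0,0,0,0,76],
    [0,0,0,0,0,0,28],
    [0,0,0,0,0,0,28],
    [0,0,0,0,0,0,28],
    [0,0,0,0,0,0,28],
    [0,0,0,0,0,0,28],
    [0,0,0,0,0,0,28]
  ]
}}

```text
time: 19.4
tool_pos: [0.6646, -0.0603, 0.1048]
ee_rot: [-3.141, 0.0, -1.768]
wrist_force: [0.1, -0.1, 0.4]
width: 0.0359
```

Call:
{"method": "jog_arm", "body": {
  "moves": [
    [0,0,0,0,0,15,28],
    [0,0,0,0,0,40,28],
    [0,0,0,0,0,45,28],
    [0,0,0.04,-10,17,0,28],
    [0,0,0.09,-20,34,0,28],
    [0,0,0.11,-22,38,0,28],
    [0,0,0.11,-22,38,0,28],
    [0,0,0.08,-20,34,0,28],
    [0,0,0.04,-12,20,0,28],
    [0,0,0,-5,9,0,28],
    [0,0,0,0,0,0,28],
    [0,0,0,0,0,0,28]
  ]
}}

```text
time: 20.9
tool_pos: [0.5541, 0.1287, 0.2046]
ee_rot: [-3.142, -0.001, -1.299]
wrist_force: [-0.6, -0.2, -1.5]
width: 0.0356
```

```bash
python3 snap.py 5 scene
```

```text
(no output)
```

View pics/scene5.png

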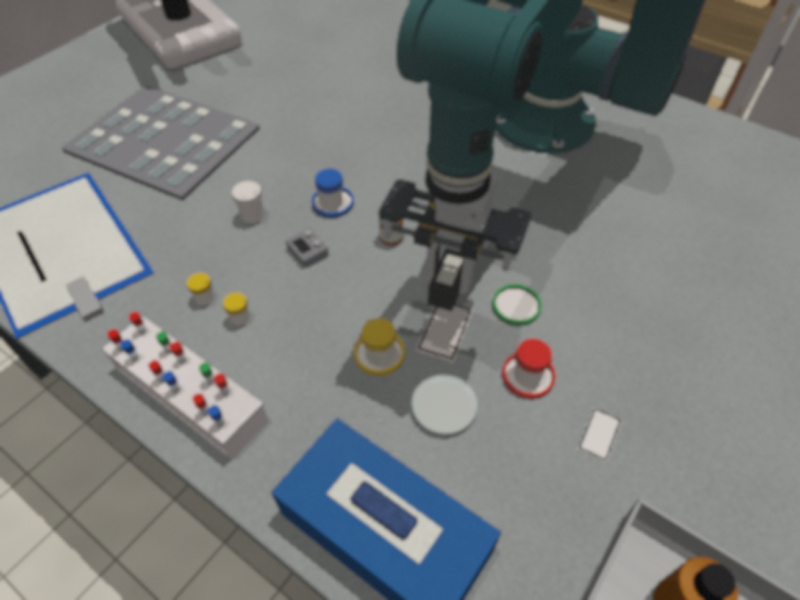

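The box is held level at (447,278), lined up over the mat. I'll lower it.

Call:
{"method": "jog_arm", "body": {
  "moves": [
    [0,0,0.005,-1,2,-40,28],
    [0,0,0,0,0,-36,28],
    [0,0,0,0,0,-12,28],
    [0,0,0,0,0,-6,28],
    [0,0,0,0,0,-3,28],
    [0,0,0,0,0,0,28],
    [0,0,0,0,0,0,76],
    [0,0,0,0,0,0,76],
    [0,0,0,0,0,0,76],
    [0,0,0,0,0,0,76],
    [0,0,0,0,0,20,76],
    [0,0,0,0,0,50,76]
  ]
}}

```text
time: 22.45
tool_pos: [0.5507, 0.1313, 0.1751]
ee_rot: [3.134, 0.001, -1.293]
wrist_force: [-0.1, -0.0, 0.5]
width: 0.076
```

Call:
{"method": "jog_arm", "body": {
  "moves": [
    [0,0,0,0,0,50,76],
    [0,0,0,0,0,50,76],
    [0,0,0,-10,-50,10,76],
    [0,0,0,-20,-58,10,76],
    [0,0,0,-20,-58,0,76],
    [0,0,0,-20,-58,0,76],
    [0,0,0,-20,-58,0,76],
    [0,0,0,-20,-58,0,76],
    [0,0,0,-20,-58,0,76],
    [0,0,0,-20,-58,0,76],
    [0,0,0,-20,-58,0,76],
    [0,0,0,-20,-50,0,76]
  ]
}}

```text
time: 23.95
tool_pos: [0.3614, -0.4344, 0.2976]
ee_rot: [-3.141, -0.0, -1.294]
wrist_force: [-0.1, 0.2, -0.7]
width: 0.0759
```

```bash
python3 snap.py 6 scene top; python3 - <<'E'
from h import *
cal={n:get_calibration(n) for n in("top","scene")}
im={n:cv2.imread(f"pics/{n}6_raw.png")[...,::-1].copy() for n in cal}
for a in cal:
    c=cal[a]
    r=rect(c,im[a],'white',(.553,.1305),.043,6); print(a,'label',r and [np.round(q,1) for q in r[0]])
E
```

```text
top label [array([554.3, 131.9]), array([48.5, 21.6]), np.float64(15.8)]
scene label [array([552.6, 130.4]), array([49.8, 22.5]), np.float64(15.8)]
```

View pics/top6.png

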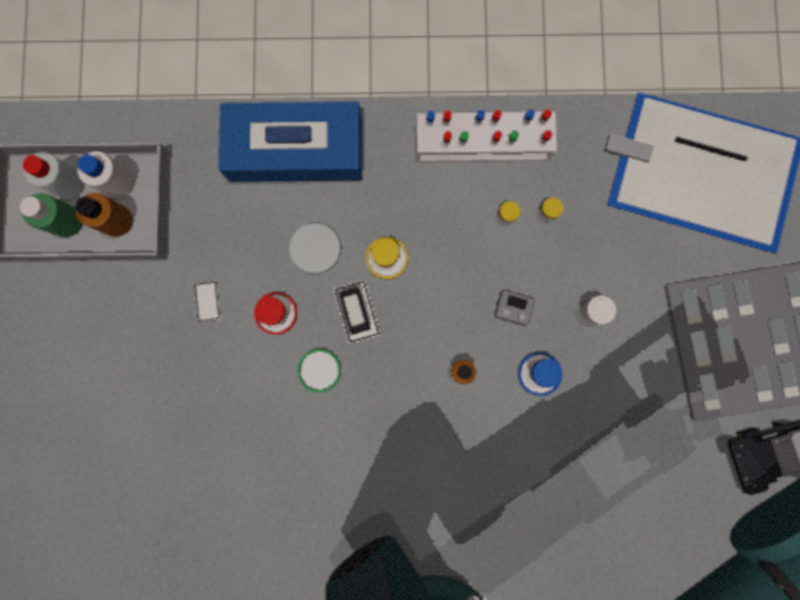

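View pics/scene6.png

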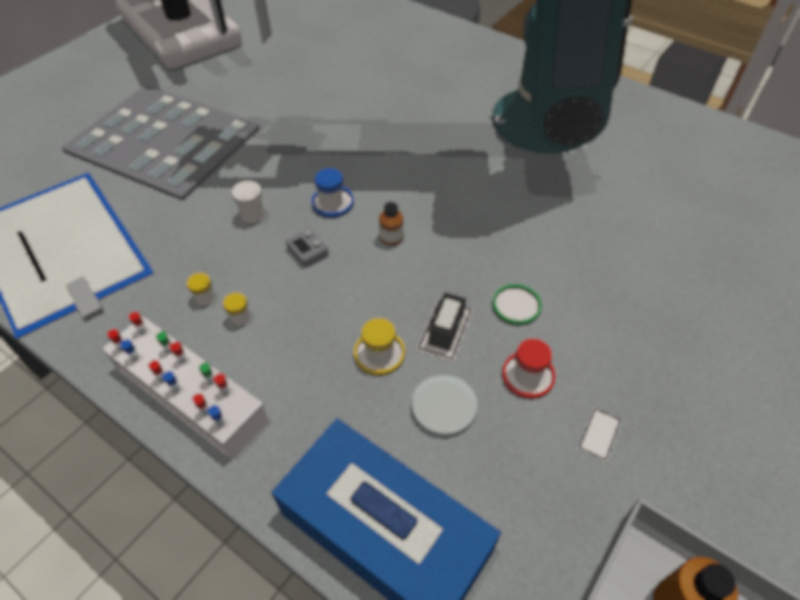

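The box sits centred on the mat, with its label at about (0.5535, 0.131) and 15.8°. All three pots are in their holders and the bottle hasn't moved. I'll do a numeric check of the lid positions before handing in.

```bash
python3 - <<'E'
from h import *
c=get_calibration('top'); im=cv2.imread("pics/top6_raw.png")[...,::-1].copy()
S=dict(red=(.5521,.2716),yellow=(.6486,.0757),blue=(.4426,-.1884))
M=masks(im)
for n,X in S.items():
    m=cv2.morphologyEx(M[n].astype(np.uint8),cv2.MORPH_OPEN,cv2.getStructuringElement(cv2.MORPH_ELLIPSE,(9,9)))
    p=circ(c,np.zeros_like(im),n,X,.06) if 0 else None
    b=blob(m,proj(c,[*X,.064]),14); (x,y),r=cv2.minEnclosingCircle(plane_pts(c,b,.064).astype(np.float32))
    print(n,round(x,4),round(y,4),round(2*r,4),'off mm',np.round((np.array([x,y])-X)*1000,1))
r=circ(c,im,'black',(.4487,-.0505),.074); print('bottle cap',r.round(4))
E
```

```text
red 0.5523 0.2719 0.0501 off mm [0.2 0.3]
yellow 0.651 0.0776 0.0513 off mm [2.4 1.9]
blue 0.4456 -0.1898 0.0495 off mm [ 3.  -1.4]
bottle cap [ 0.4475 -0.0528  0.0201]
```

```bash
python3 -c "
from bench import *
print(get_obs()['wrist_force']); print(close_job())"
```

```text
[ 1.36954134  0.30394884 -0.7406409 ]
the job is handed in; nothing more can be done
None
```

I finished the job and handed it in at about 24 s of the 96 s allowed; the hand-in gives no verdict. I put the red pot in its holder first, then the blue and yellow pots in theirs, and laid the slide box on the large white mat.

The last pictures, measured mainly from the top camera, showed:

| Thing | Result |
|---|---|
| Red pot | less than 1 mm from the middle of its holder |
| Yellow pot | about 3 mm from the middle of its holder |
| Blue pot | about 3 mm from the middle of its holder |
| Slide box | about 1–2 mm from the middle of the mat, within about 0.01 rad of its lengthways direction |
| Amber bottle | still standing, cap within about 1 mm of its first reading |

All the pots looked upright, and the arm was well clear of everything. No check failed. The two cameras disagreed by a few millimetres, because the tilted scene view also catches the sides of the lids.

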